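# Reset the field analyser with its service key

### The job

Reset the portable analyser with its service key, the one with the flat rectangular head. Push the key fully home into the key switch on top of the analyser, turn it clockwise to its stop and then back to the home position, pull it out and stand it back in the stand it came from, upright and seated, as it was. Do not disturb the other key, the one with the round head.

Things in the scene. Friction and masses are not known exactly. Their poses are not given: they have to be found in the camera images.
- key: Upright in a slotted block. Steel plate head 34 (key x) x 12 mm thick (key y), 6 to 50 mm above origin; grip across its thickness. Under it a round steel collar 34 mm across, 6 mm thick. Origin: centre of collar's underside, resting on the block's top. Blade below: 16 (x) x 5 (y), 25 mm long, last 5 mm 9 x 3. z up; a half turn about z changes nothing. 70 g. Put it back at its start pose.
- spare_key: Wrong key: steel disc head 40 mm across, top 66 mm above origin; same collar and origin. Each key stands in its own grey block fixed to the table, 75 (x) x 55 x 42 mm high; places may be swapped. A block's slot runs along its key's x: 22 x 11 mm, 34 deep, 3 mm bevel, so a few mm of play; the collar lies on the block's top, 42 mm above the table.
- lock_mouth (a point): Centre of the slot's mouth, 89 mm above the table, in the top of a 38 mm square brass barrel in the top of the fixed aluminium analyser (260 x 200 x 85 mm), near its robot end. Case frame, does not turn: x = slot's length when home, z up. Slot 19 x 7.5 mm, over 30 deep, 4 mm bevel. Key is home when its collar lies on the barrel. Nothing near stands higher than the barrel.
- lock (a joint): Barrel angle: 0 rad = home stop (slot along lock_mouth's x), growing clockwise seen from above to the far stop at 1.047 rad (60 degrees). Stays where left; turning takes about 0.04 N m. The blade has about 0.16 rad of play in the slot either way, so turn the key that much farther than the barrel, both ways.

How it is judged:
On the way, in this order (a step that is already met when the one before it is completed fails the run):
1. the key is fully in the key switch (collar within 6 mm of the barrel's face) (horizontal distance between key and lock_mouth below 0.01 m and z of key in the frame of lock_mouth between -0.006 and 0.006 m and angle between key's own z axis and vertical below 0.17 rad), for 0.1 s.
2. with the key in, the barrel is turned to its stop (within 10 degrees) (all of step 1 and value of joint lock above 0.873 rad), for 0.1 s.
3. with the key in, the barrel is turned back home (within 10 degrees) (all of step 1 and value of joint lock below 0.175 rad), for 0.1 s.
At the end, for the whole second after the job is handed in: The flat-headed key stands at rest, upright (within 10 degrees), in its stand within 12 mm of where it stood at the start; the barrel is home within 10 degrees; the round-headed key still stands upright (within 10 degrees) within 20 mm of its start (distance of key from where it was at the start of the episode below 0.012 m and angle between each of key, spare_key's own z axis and vertical below 0.17 rad and linear speed of key below 0.02 m/s and value of joint lock below 0.175 rad and distance of spare_key from where it was at the start of the episode below 0.02 m); the robot touches nothing.
It fails at once if the round-headed key is moved more than 20 mm or tipped more than 17 degrees (distance of spare_key from where it was at the start of the episode above 0.02 m or angle between spare_key's own z axis and vertical above 0.3 rad).
It also fails if it takes over 61 s, if anything falls off the work surface, if the arm or the gripper's body presses on something with over 40 N, if the wrist force passes 120 N, or if a joint passes its speed limit or range.

### The arm

A 7-joint arm with a two-finger parallel gripper is mounted at the origin on the work surface. World frame = base frame: x ahead of the robot, y to its left, z up, the work surface at z = 0. Lengths are in m, angles in rad, forces in N, time in s.
With the tool pointing down it reaches from about 0.425 to 0.925 m from the base axis. Payload 6.8 kg.
Tool frame: the origin (TCP) lies midway between the tips of the shut fingers; the grasp point (between the pads) lies 19 mm behind it; z points along the fingers, y is the line along which they close (so a half turn about z gives the same grasp; the last joint's range is limited). The gripper opens to 85 mm and grips with 20 to 120 N. Pads are 22 mm wide; open, the fingers measure 114 mm over their backs; the gripper's body (76 mm by 85 mm) begins 54 mm behind the grasp point. The pads swing forward as they close: fully open they stand 13 mm farther back than shut.
Start: joints at [1.067, 0.477, 0.022, 1.555, -0.011, 1.109, -0.083], TCP at [0.26, -0.623, 0.231] pointing down, gripper open.
Joint ranges: [-2.96, 2.96], [-0.34, 2.1], [-1.41, 1.46], [0.24, 2.44], [-1.37, 4.51], [0.17, 1.92], [-2.96, 2.96]. Speed limits (rad/s): [2.39, 2.39, 3.14, 3.14, 3.14, 3.14, 3.14].

### API

Orientations are given as a rotation vector (axis times angle).
In Python, from bench import r gives the robot as it stands. The module is installed in compiled form; this text tells all that it offers.
- The arm moves only by the tool apply_moves, never from a script. Its argument "rows" is a list of rows, each a list of 6 numbers: the shift along the tool's x, y, z scaled (see below), then the turn, a rotation vector about the tool's x, y, z scaled (see below). A call has 1 to 5 rows; each row is the pose to reach, as a shift and turn from the pose commanded when the call began, along the tool's axes at that moment; what a row does not reach only later rows make up. The controller multiplies each number of a shift by 0.25 m and each number of a turn by 90 degrees. A row lasts 1/8 s, in which the tool goes at most 62.5 mm and 10.7 degrees, less where a joint would pass 70% of its speed; a pose out of reach is approached as far as the arm can. A call with a number of a shift or a turn outside -1 to 1 is refused whole. A call with a gripper value outside its range is refused whole. "claw" is the opening, from 0 (shut) to 1 (fully open), set as the call begins (left out, the last holds). The fingers move at their own pace and stop on an object; "newtons" is the grip in N (left out, the last holds). Time passes only in rows, so rows that repeat a pose let the fingers close. It gives the time, the measured TCP pose, the force, the opening and the grip force at its end, in the units of the state.
- r.get_obs(): the state, without advancing time (a new reading comes with each control period).
- r.grab_frame(name): name is "scene" or "top" or "wrist"; returns a dict with "pixels" (480x640x3 uint8, red, green, blue), "intrinsics" (3x3 intrinsics, pixels), "dist" ([k1, k2, p1, p2, k3] as OpenCV has them; the pictures are not rectified), "eye" and "attitude" of the camera in the world. Camera axes: x right, y up, looking along -z (the intrinsics and any distortion apply to the point x, -y, -z); pixel columns grow to the right and rows downward; lengths in m; the calibration is good to about 2 mm. A picture is of the moment at which its call begins. There is no depth.
- r.hand_in(): hands the job in; it is judged then, once.
Trained networks look in a picture, given as the dict that the camera call returned (one of the last four; its "shot" number tells which), for a name from the list of things; names that differ only in an ending like _2 or _b are one class to them, and where a whole thing is asked for, a point or a joint stands for the part that bears it (a point fixed in the world has none). Each returns a list of dicts, best first, with "conf" (0 to 1); they miss things now and then, are a little off and sometimes report something else, mostly with a low value. They report only what shows in the picture. A call takes as long as a camera call.
- r.search_frame(picture, thing): "rect" ([left, top, width, height] in pixels, round what is visible of it).
- r.outline_of(picture, thing): "pixels" (480x640 bool, what is visible of it) and "rect" ([left, top, width, height] in pixels, round what is visible of it).
- r.landmark_of(picture, thing): "point" ([column, row] in pixels: a listed point, or the origin of a listed thing).
The state is a dict: "clock": time; "joints": joint angles; "qvel": joint speeds; "tau": joint torques, N m; "tcp_pos": TCP position; "orientation": TCP orientation; "contact_force": force on the tool from outside, world axes, zero at the start; "moment": the same for the moment, N m; "grip_width": finger opening in m; "gripper_force": force on a finger pad.
Only numpy, scipy, OpenCV 4.12 (cv2) and the standard library are available. Lean on these libraries where they do the work, as an engineer would, in place of code of your own. Each camera call takes 0.05 s, during which the arm holds its last target. There are 200 camera calls.

## Working session

There is one attempt and no reset: what is moved stays moved. The work goes in short steps, Python scripts to look and compute and a tool call to move; the robot and the scene stay as the last step left them, time stands still between calls to the robot, and variables do not carry over. Pictures are saved under pics/ and viewed, at most 10 in all, crops included, and the job is handed in when it is done.

Besides the shell and the picture viewer there is one more tool, called after "Call:" in YAML: its name, and indented under it one key for each argument. apply_moves: Moves the arm, as the interface text tells. Its arguments: {"type":"object","properties":{"rows":{"type":"array","items":{"type":"array","items":{"type":"number"}}},"claw":{"type":"number"},"newtons":{"type":"number"}},"required":["rows"]}

```bash
mkdir -p pics; cat > h.py <<'E'
import numpy as np, cv2
from scipy.spatial.transform import Rotation as R
from bench import r
def att(f):
    a=np.array(f["attitude"],float)
    return a if a.shape==(3,3) else (R.from_rotvec(a).as_matrix() if a.size==3 else R.from_quat(a).as_matrix())
def toworld(f,pt,z):
    K=np.array(f["intrinsics"]);d=np.array(f["dist"])
    u=cv2.undistortPoints(np.array([[pt]],float),K,d)[0,0]
    v=att(f)@np.array([u[0],-u[1],-1]); e=np.array(f["eye"])
    return e+v*(z-e[2])/v[2]
def topix(f,P):
    K=np.array(f["intrinsics"]);d=np.array(f["dist"])
    c=(np.atleast_2d(P)-np.array(f["eye"]))@att(f); c=c*[1,-1,-1]
    return cv2.projectPoints(c,np.zeros(3),np.zeros(3),K,d)[0][:,0]
def save(f,n): cv2.imwrite("pics/"+n+".png",cv2.cvtColor(f["pixels"],cv2.COLOR_RGB2BGR))
E
python3 - <<'E'
from h import *
for n in ["top","scene"]:
    f=r.grab_frame(n); save(f,n+"0"); print(n,f["eye"],f["attitude"])
    for t,z in [("key",.042),("spare_key",.042),("lock_mouth",.089)]:
        for l in r.landmark_of(f,t)[:3]: print(t,l["conf"],np.round(l["point"]),toworld(f,l["point"],z).round(4))
        for l in r.search_frame(f,t)[:2]: print("  rect",l["conf"],l["rect"])
print(r.get_obs())
E
```

```text
top [ 0.40902858 -0.02429673  0.9764854 ] [ 0.10461412 -0.09032448 -1.56298391]
key 0.77 [457. 246.] [ 0.503  -0.2537  0.042 ]
  rect 0.75 [448.6, 235.5, 24.9, 18.9]
spare_key 0.8 [373. 260.] [ 0.4752 -0.1001  0.042 ]
  rect 0.89 [364.5, 244.4, 16.2, 26.7]
lock_mouth 0.76 [208. 192.] [0.5901 0.1926 0.089 ]
  rect 0.89 [138.7, 83.0, 143.8, 170.6]
scene [ 0.96959418 -0.21955566  0.83990982] [0.51484878 0.36645402 1.16164837]
key 0.77 [178. 309.] [ 0.5031 -0.2653  0.042 ]
  rect 0.68 [168.2, 283.2, 23.9, 37.1]
spare_key 0.56 [280. 263.] [ 0.4821 -0.0976  0.042 ]
  rect 0.92 [265.0, 232.7, 22.5, 37.5]
lock_mouth 0.98 [482. 242.] [0.5879 0.1907 0.089 ]
  rect 0.64 [392.2, 183.2, 229.3, 218.1]
{'clock': 0.7, 'joints': array([ 1.06689136,  0.4769672 ,  0.02238238,  1.55543883, -0.01153993,
        1.10929193, -0.08312394]), 'qvel': array([-0.00012425,  0.00118078, -0.001119  ,  0.00074325, -0.0003728 ,
        0.00027025, -0.00020169]), 'tau': array([-3.65254773e-04, -5.96158969e+01,  1.60510194e+00, -2.81490433e+01,
        1.23229169e-02,  1.64241384e-03,  6.17728588e-06]), 'tcp_pos': array([ 0.26027204, -0.62280144,  0.23131313]), 'orientation': array([3.08028101e+00, 6.17604094e-01, 9.75323624e-05]), 'contact_force': array([ 0.80265412, -0.8579468 , -0.816954  ]), 'moment': array([-0.01060556,  0.01283326,  0.01604303]), 'gripper_force': 0.0, 'grip_width': 0.08533690618623563}
```

```bash
python3 - <<'E'
import cv2
i=cv2.imread("pics/top0.png")
cv2.imwrite("pics/topc.png",cv2.resize(i[60:300,130:500],(0,0),fx=2.1,fy=2.1,interpolation=cv2.INTER_CUBIC))
E
```

```text
(no output)
```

View pics/topc.png

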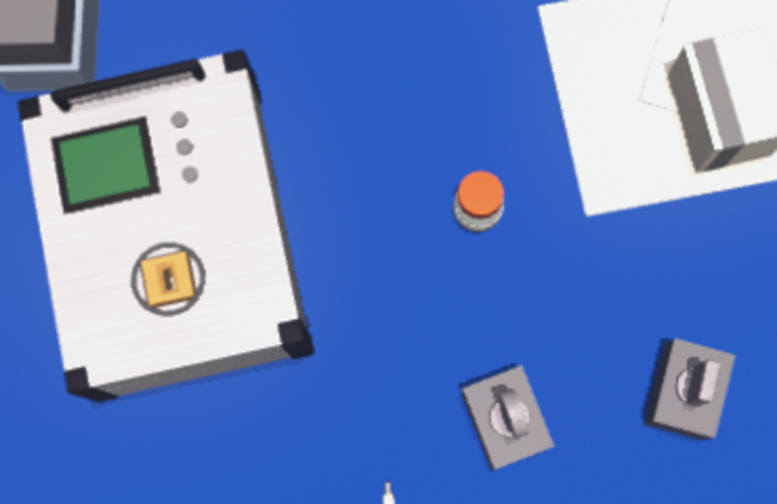

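View pics/scene0.png

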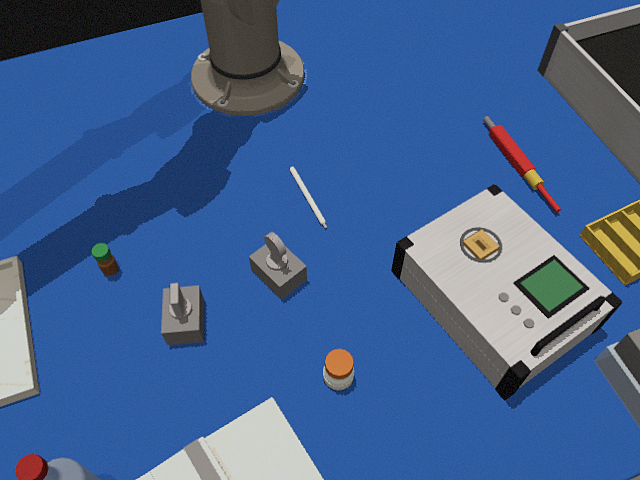

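The flat key is the right-hand one (top crop about 703,383); the round key is at about 510,412 and the slot at about 168,280. Next I estimate yaws from the block and slot outlines and plan the first move.

```bash
cat >> h.py <<'E'
def plan(p,yaw,o=None):
    """shift & turn (scaled) to TCP p (world), tool-down with tool x at yaw deg"""
    o=o or r.get_obs(); M=R.from_rotvec(o["orientation"])
    T=R.from_matrix(np.c_[[np.cos(np.radians(yaw)),np.sin(np.radians(yaw)),0],[np.sin(np.radians(yaw)),-np.cos(np.radians(yaw)),0],[0,0,-1]])
    s=M.inv().apply(np.array(p)-o["tcp_pos"])/.25; t=(M.inv()*T).as_rotvec()/(np.pi/2)
    x=M.as_matrix()[:,0]; print("yaw",np.degrees(np.arctan2(x[1],x[0])).round(2),"row",s.round(4),t.round(4))
E
python3 - <<'E'
from h import *
f=r.grab_frame("top")
for a,b,z in [((735,355),(715,435),.042),((245,60),(305,345),.085),((465,385),(492,467),.042)]:
    P=[toworld(f,(q[0]/2.1+130,q[1]/2.1+60),z) for q in (a,b)]; d=P[0]-P[1]; print(np.degrees(np.arctan2(d[1],d[0])),np.linalg.norm(d))
plan([.503,-.259,.22],166)
E
```

```text
-15.642461757462629 0.07243321199387191
12.976404441463295 0.2554336665980638
18.199182922061375 0.07417693821320447
yaw 22.68 row [ 1.457  -0.9683  0.0453] [ 0.      0.     -1.5925]
```

Call:
apply_moves:
  rows:
    - [0.73,-0.48,0.02,0,0,-0.59]
    - [0.73,-0.48,0.02,0,0,-0.59]
    - [0.73,-0.48,0.02,0,0,-0.59]
    - [0.73,-0.48,0.02,0,0,-0.59]
    - [0.73,-0.48,0.02,0,0,-0.59]

```text
clock: 1.38
tcp_pos: [0.385, -0.4385, 0.2267]
orientation: [2.468, 1.944, 0.002]
contact_force: [-0.0, -0.7, 0.1]
grip_width: 0.0855
gripper_force: 0.0
```

```bash
python3 -c "
from h import *
plan([.503,-.259,.22],165)"
```

```text
yaw 76.46 row [0.8086 0.2907 0.0277] [ 9.000e-04  0.000e+00 -9.838e-01]
```

Call:
apply_moves:
  rows:
    - [0.81,0.29,0.028,0,0,-0.98]
    - [0.81,0.29,0.028,0,0,-0.98]
    - [0.81,0.29,0.028,0,0,-0.98]
    - [0.81,0.29,0.028,0,0,-0.98]
    - [0.81,0.29,0.028,0,0,-0.98]

```text
clock: 2.0
tcp_pos: [0.5043, -0.2599, 0.2196]
orientation: [1.323, 2.849, 0.002]
contact_force: [-0.9, -0.6, 0.3]
grip_width: 0.0852
gripper_force: 0.0
```

```bash
python3 -c "
from h import *
plan([.503,-.259,.22],165)"
```

```text
yaw 130.16 row [ 0.0061 -0.0015 -0.0016] [ 9.000e-04  3.000e-04 -3.871e-01]
```

Call:
apply_moves:
  rows:
    - [0,0,0,0,0,-0.387]
    - [0,0,0,0,0,-0.387]
    - [0,0,0,0,0,-0.387]
    - [0,0,0,0,0,-0.387]
    - [0,0,0,0,0,-0.387]

```text
clock: 2.62
tcp_pos: [0.5024, -0.2634, 0.2193]
orientation: [0.43, 3.112, -0.0]
contact_force: [0.6, 0.0, -0.2]
grip_width: 0.0857
gripper_force: 0.0
```

```bash
cat > look.py <<'E'
from h import *
import sys
f=r.grab_frame("wrist"); save(f,sys.argv[1]); print("eye",f["eye"])
for t,z in [("key",.042),("lock_mouth",.089)]:
    for l in r.landmark_of(f,t)[:2]: print(t,l["conf"],np.round(l["point"],1),toworld(f,l["point"],z).round(4))
    for l in r.outline_of(f,t)[:1]:
        m=l["pixels"].astype(np.uint8); print(" rect",l["rect"],l["conf"],cv2.minAreaRect(cv2.findNonZero(m)))
plan(r.get_obs()["tcp_pos"],165); print(r.get_obs()["tcp_pos"],r.get_obs()["joints"])
E
python3 look.py w1
```

```text
eye [ 0.42092738 -0.24063668  0.36210628]
key 0.72 [327.  221.6] [ 0.5047 -0.258   0.042 ]
 rect [309.6, 205.2, 34.4, 54.7] 0.67 ((321.37005615234375, 230.43348693847656), (38.01248550415039, 53.23037338256836), 20.772254943847656)
 rect [308.6, 203.2, 36.7, 58.9] 0.68 ((327.12994384765625, 230.9335174560547), (55.68071365356445, 38.141448974609375), 69.22774505615234)
yaw 164.29 row [0. 0. 0.] [-0.0001  0.0001 -0.0079]
[ 0.50244765 -0.26326593  0.21936598] [ 0.8573544   0.37700128 -0.61101147  1.79808564  0.24710167  1.04329212
  1.45044664]
```

View pics/w1.png

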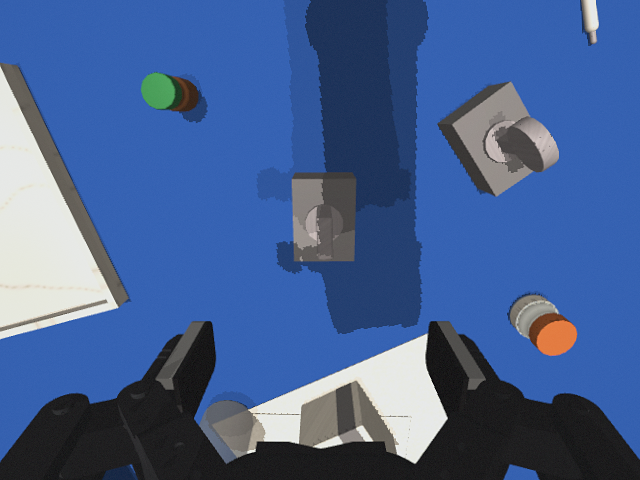

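```bash
python3 - <<'E'
from h import *
i=cv2.imread("pics/w1.png")
c=cv2.resize(i[165:270,285:365],(0,0),fx=5.7,fy=5.7,interpolation=cv2.INTER_CUBIC)
c=cv2.convertScaleAbs(c,alpha=1.5); cv2.imwrite("pics/w1c.png",c)
f=r.grab_frame("wrist")
P=[toworld(f,q,.042) for q in [(294,179),(356,179),(355,262),(293,261)]]
print(np.round(P,4),np.mean(P,0)); d=P[0]-P[3];e=P[1]-P[2];print([np.degrees(np.arctan2(k[1],k[0])) for k in (d,e)],np.linalg.norm(d))
E
```

```text
[[ 0.461  -0.2749  0.042 ]
 [ 0.4753 -0.2241  0.042 ]
 [ 0.5486 -0.2432  0.042 ]
 [ 0.5323 -0.2977  0.042 ]] [ 0.50432112 -0.25996426  0.042     ]
[np.float64(162.2857091740659), np.float64(165.3300130486815)] 0.07478901593203133
```

View pics/w1c.png

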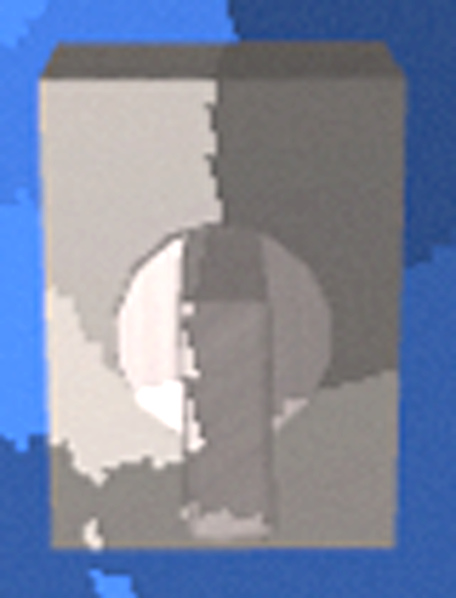

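```bash
python3 - <<'E'
from h import *
f=r.grab_frame("wrist")
p=lambda x,y,z:toworld(f,(285+x/5.7,165+y/5.7),z).round(4)
print(p(225,332,.048),p(229,418,.092))
for a,b in [((188,300),(184,532)),((268,300),(272,535))]:
    d=p(*a,.092)-p(*b,.092); print(np.degrees(np.arctan2(d[1],d[0])),np.linalg.norm(d))
d=p(188,300,.092)-p(268,300,.092); print(np.linalg.norm(d))
plan([.504,-.2595,.11],164); plan([.504,-.2595,.058],164)
E
```

```text
[ 0.5041 -0.26    0.048 ] [ 0.5039 -0.2599  0.092 ]
163.24973549497426 0.0322691803428597
165.83624388017606 0.03269388321995411
0.010384603988597751
yaw 164.31 row [-0.0018  0.016   0.4374] [-0.      0.0001  0.0034]
yaw 164.31 row [-0.0018  0.016   0.6454] [-0.      0.0001  0.0034]
```

Call:
apply_moves:
  rows:
    - [-0.002,0.014,0.2,0,0,0]
    - [-0.002,0.014,0.44,0,0,0]
    - [-0.002,0.014,0.56,0,0,0]
    - [-0.002,0.014,0.64,0,0,0]
    - [-0.002,0.014,0.64,0,0,0]

```text
clock: 3.6
tcp_pos: [0.5034, -0.2598, 0.0585]
orientation: [-0.428, -3.111, -0.001]
contact_force: [-0.0, -0.2, -0.7]
grip_width: 0.0854
gripper_force: 0.0
```

Call:
apply_moves:
  rows:
    - [0,0,0,0,0,0]
    - [0,0,0,0,0,0]
    - [0,0,0,0,0,0]
    - [0,0,0,0,0,0]
    - [0,0,0,0,0,0]
  claw: 0
  newtons: 60

```text
clock: 4.22
tcp_pos: [0.504, -0.2602, 0.0598]
orientation: [0.429, 3.112, -0.001]
contact_force: [-1.1, 0.4, 5.2]
grip_width: 0.0109
gripper_force: 58.6
```

```bash
python3 - <<'E'
from h import *
o=r.get_obs();print(o)
plan([.504,-.26,.2],164.3)
f=r.grab_frame("top")
for i in range(2):
    for n in ("top","scene"):
        f=r.grab_frame(n); print([ (l["conf"],toworld(f,l["point"],.089)) for l in r.landmark_of(f,"lock_mouth")[:1]])
E
```

```text
{'clock': 4.225, 'joints': array([ 0.7697679 ,  0.57748883, -0.52350587,  1.92073203,  0.4124605 ,
        0.75005852,  1.30666956]), 'qvel': array([-0.00060001,  0.00186902,  0.0002875 , -0.00068839,  0.00034698,
        0.00245517, -0.00107441]), 'tau': array([-2.94125313e-01, -5.16308284e+01, -6.50558397e+00, -1.90003288e+01,
        4.51069011e-02, -4.35743658e-01,  1.76987149e-03]), 'tcp_pos': array([ 0.50401321, -0.26020459,  0.05983076]), 'orientation': array([ 4.28604378e-01,  3.11178093e+00, -6.98587554e-04]), 'contact_force': array([-1.11954645,  0.37088339,  5.20300291]), 'moment': array([ 0.07110492,  0.27716922, -0.00724942]), 'gripper_force': 58.56320858001709, 'grip_width': 0.010859439395567815}
yaw 164.32 row [-0.      0.0006 -0.5607] [-0.0002  0.0003  0.0002]
[(0.82, array([0.58844118, 0.19454192, 0.089     ]))]
[(0.81, array([0.5878864 , 0.18826624, 0.089     ]))]
[(0.7, array([0.58987843, 0.18890675, 0.089     ]))]
[(0.7, array([0.5896599 , 0.18587354, 0.089     ]))]
```

Call:
apply_moves:
  rows:
    - [0,0,-0.1,0,0,0]
    - [0,0,-0.3,0,0,0]
    - [0,0,-0.5,0,0,0]
    - [0,0,-0.64,0,0,0]
    - [0,0,-0.64,0,0,0]

```text
clock: 5.3
tcp_pos: [0.5055, -0.2605, 0.2221]
orientation: [0.428, 3.107, -0.003]
contact_force: [0.3, -0.3, -0.9]
grip_width: 0.0109
gripper_force: 58.4
```

```bash
python3 -c "
from h import *
print(r.get_obs()['contact_force'],r.get_obs()['grip_width'])
plan([.667,.208,.22],192.5)"
```

```text
[ 0.29808419 -0.25227911 -0.87738308] 0.010931924814452001
yaw 164.31 row [-0.1151  1.9789  0.0066] [-0.0016  0.0032 -0.3132]
```

Call:
apply_moves:
  rows:
    - [-0.06,0.99,0,0,0,-0.16]
    - [-0.06,0.99,0,0,0,-0.16]
    - [-0.06,0.99,0,0,0,-0.16]
    - [-0.06,0.99,0,0,0,-0.16]
    - [-0.06,0.99,0,0,0,-0.16]

```text
clock: 5.92
tcp_pos: [0.5852, -0.0186, 0.2182]
orientation: [-0.019, -3.141, -0.006]
contact_force: [-0.2, -0.2, -0.7]
grip_width: 0.011
gripper_force: 58.6
```

```bash
python3 -c "
from h import *
plan([.667,.208,.22],192.5)"
```

```text
yaw 179.3 row [-0.3162  0.9104 -0.0039] [ 0.0025 -0.0003 -0.1467]
```

Call:
apply_moves:
  rows:
    - [-0.32,0.91,0,0,0,-0.147]
    - [-0.32,0.91,0,0,0,-0.147]
    - [-0.32,0.91,0,0,0,-0.147]
    - [-0.32,0.91,0,0,0,-0.147]
    - [-0.32,0.91,0,0,0,-0.147]

```text
clock: 6.55
tcp_pos: [0.6689, 0.2052, 0.2172]
orientation: [0.337, -3.121, -0.005]
contact_force: [-0.5, -0.7, -1.7]
grip_width: 0.0115
gripper_force: 58.7
```

Call:
apply_moves:
  rows:
    - [0,0,0,0,0,0]
    - [0,0,0,0,0,0]

```text
clock: 6.8
tcp_pos: [0.6703, 0.1973, 0.2185]
orientation: [0.323, -3.124, 0.003]
contact_force: [-0.7, -0.5, -0.1]
grip_width: 0.0111
gripper_force: 58.7
```

```bash
python3 look.py w2
```

```text
eye [0.58769382 0.18051177 0.36132357]
key 0.69 [320.9 308. ] [0.754  0.2154 0.042 ]
 rect [288.0, 276.8, 70.4, 136.2] 0.73 ((320.5, 342.0), (134.0, 71.0), 90.0)
lock_mouth 0.8 [334.3 124.4] [0.5883 0.1903 0.089 ]
 rect [179.9, 1.1, 308.7, 357.1] 0.72 ((334.71826171875, 181.18203735351562), (356.9028625488281, 308.3211669921875), 88.74095153808594)
yaw -168.11 row [0. 0. 0.] [-2.000e-04  2.000e-04  2.987e-01]
[0.67036205 0.19888972 0.21947852] [ 0.10129312  0.63642493 -0.74797438  1.46259317  0.44599957  1.21714959
  1.07444398]
```

View pics/w2.png

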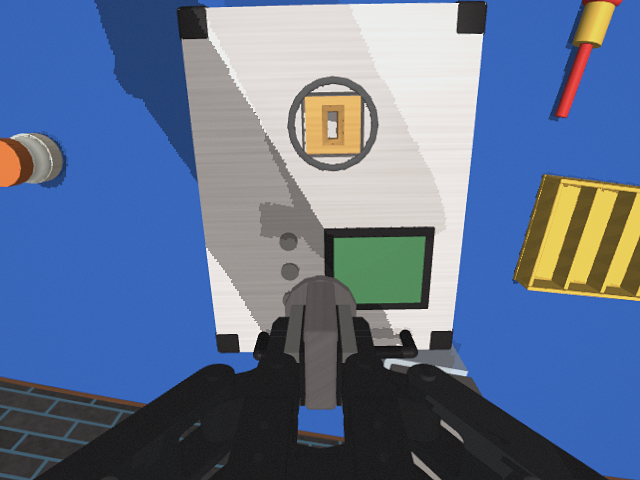

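```bash
python3 - <<'E'
from h import *
f=r.grab_frame("wrist"); img=cv2.imread("pics/w2.png")
print("keyorig",toworld(f,(320.9,308),.2017),"tcp",r.get_obs()["tcp_pos"])
g=cv2.cvtColor(img,cv2.COLOR_BGR2HSV)
m=cv2.inRange(g,(10,60,120),(28,255,255)); m[:80]=0;m[170:]=0;m[:,:290]=0;m[:,375:]=0
box=cv2.minAreaRect(cv2.findNonZero(m)); print(box)
for nm,q,z in [("barrel",cv2.boxPoints(box),.089),("case",[(192,9),(484,4),(450,348),(222,350)],.085)]:
    P=np.array([toworld(f,k,z) for k in q]); print(nm,P[:,:2].round(4).tolist(),P.mean(0).round(4))
    for i in range(4):
        d=P[(i+1)%4]-P[i]; print(np.degrees(np.arctan2(d[1],d[0])).round(1),np.linalg.norm(d).round(4))
c=cv2.resize(img[85:165,295:370],(0,0),fx=7,fy=7,interpolation=cv2.INTER_CUBIC)
k=cv2.resize(img[265:420,260:380],(0,0),fx=3.6,fy=3.6)[:560]
k=cv2.convertScaleAbs(k,alpha=1.6)
h=max(c.shape[0],k.shape[0]); o=np.zeros((h,800,3),np.uint8);o[:c.shape[0],:c.shape[1]]=c
w=min(800-c.shape[1],k.shape[1]);x0=(k.shape[1]-w)//2;o[:k.shape[0],c.shape[1]:c.shape[1]+w]=k[:,x0:x0+w];print(c.shape,x0)
cv2.imwrite("pics/w2c.png",o)
E
```

```text
keyorig [0.67138309 0.19976791 0.2017    ] tcp [0.67033807 0.19917162 0.21952438]
((332.5211486816406, 124.62223052978516), (58.23491668701172, 56.02775955200195), 88.91908264160156)
barrel [[0.5747, 0.1678], [0.5662, 0.205], [0.6037, 0.2149], [0.6127, 0.176]] [0.5893 0.1909 0.089 ]
102.9 0.0381
14.9 0.0388
-77.0 0.0399
-167.7 0.0388
case [[0.5368, 0.0857], [0.4945, 0.2713], [0.7476, 0.3307], [0.7902, 0.1372]] [0.6423 0.2062 0.085 ]
102.8 0.1904
13.2 0.2601
-77.6 0.1981
-168.5 0.2586
(560, 525, 3) 78
```

View pics/w2c.png

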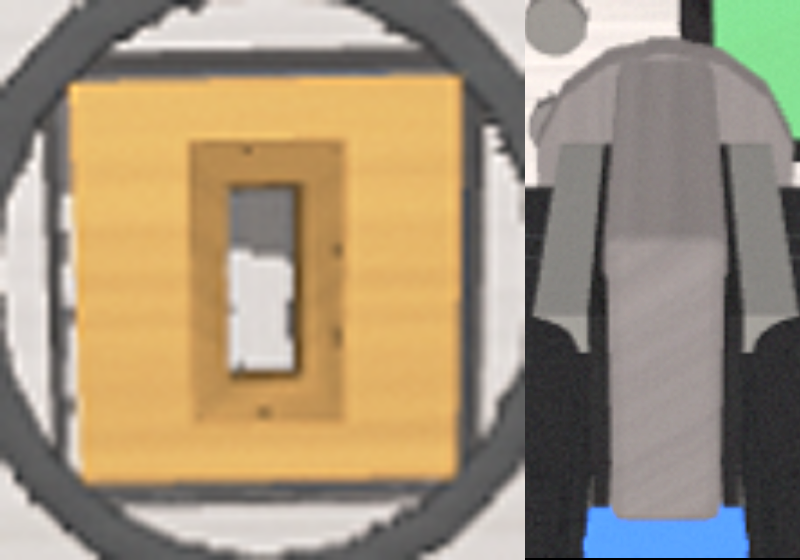

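```bash
python3 -c "
from h import *
plan([.589,.1905,.155],192.7)"
```

```text
yaw -168.1 row [0.3256 0.0332 0.258 ] [-0.0002  0.0002 -0.0089]
```

Call:
apply_moves:
  rows:
    - [0.2,0.02,0.1,0,0,-0.009]
    - [0.326,0.033,0.258,0,0,-0.009]
    - [0.326,0.033,0.258,0,0,-0.009]
    - [0.326,0.033,0.258,0,0,-0.009]
    - [0.326,0.033,0.258,0,0,-0.009]

```text
clock: 7.72
tcp_pos: [0.5906, 0.1916, 0.1561]
orientation: [-0.347, 3.12, 0.002]
contact_force: [0.0, 0.5, -0.4]
grip_width: 0.0115
gripper_force: 58.7
```

Call:
apply_moves:
  rows:
    - [0,0,0,0,0,0]
    - [0,0,0,0,0,0]

```text
clock: 7.98
tcp_pos: [0.5893, 0.1913, 0.1552]
orientation: [-0.349, 3.121, 0.0]
contact_force: [0.5, 0.3, -1.0]
grip_width: 0.0114
gripper_force: 58.7
```

```bash
python3 -c "
from h import *
plan([.589,.1905,.155],192.7)
plan([.589,.1905,.120],192.7)
print(r.get_obs()['tcp_pos'])
f=r.grab_frame('wrist'); save(f,'w3'); i=cv2.imread('pics/w3.png')
cv2.imwrite('pics/w3c.png',cv2.resize(i[240:460,200:440],(0,0),fx=2.5,fy=2.5))
print(topix(f,[.5893,.1907,.089]))"
```

```text
yaw -167.25 row [ 0.0018 -0.0027  0.0006] [0.0001 0.0005 0.0006]
yaw -167.25 row [ 0.0019 -0.0028  0.1406] [0.0001 0.0005 0.0006]
[0.58927729 0.19126118 0.1551543 ]
[[318.70945659 267.67059342]]
```

View pics/w3c.png

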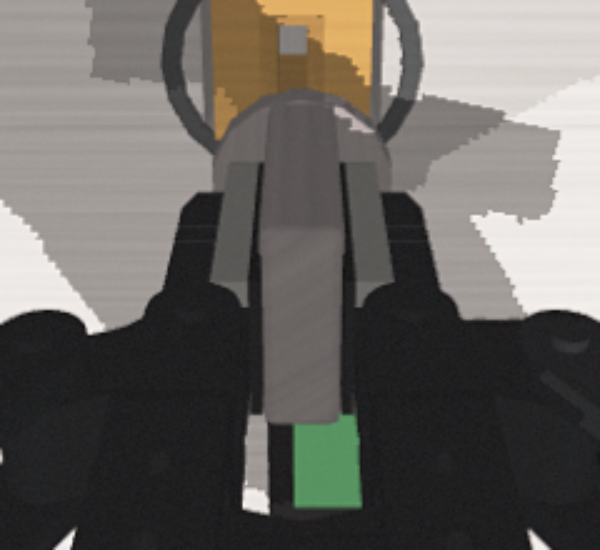

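Call:
apply_moves:
  rows:
    - [0.002,-0.007,0.03,0,0,0]
    - [0.002,-0.007,0.06,0,0,0]
    - [0.002,-0.007,0.09,0,0,0]
    - [0.002,-0.007,0.115,0,0,0]
    - [0.002,-0.007,0.125,0,0,0]

```text
clock: 8.65
tcp_pos: [0.5884, 0.1892, 0.1229]
orientation: [0.349, -3.121, 0.0]
contact_force: [-0.2, -0.3, -0.7]
grip_width: 0.0113
gripper_force: 58.7
```

Call:
apply_moves:
  rows:
    - [0,0,0.02,0,0,0]
    - [0,0,0.035,0,0,0]
    - [0,0,0.05,0,0,0]
    - [0,0,0.058,0,0,0]
    - [0,0,0.058,0,0,0]

```text
clock: 9.28
tcp_pos: [0.5886, 0.1892, 0.1089]
orientation: [0.349, -3.122, 0.0]
contact_force: [0.0, -0.2, -1.0]
grip_width: 0.0111
gripper_force: 58.7
```

Went in without force. A bit more until it seats.

Call:
apply_moves:
  rows:
    - [0,0,0.008,0,0,0]
    - [0,0,0.012,0,0,0]
    - [0,0,0.012,0,0,0]

```text
clock: 9.65
tcp_pos: [0.5889, 0.1894, 0.1068]
orientation: [-0.349, 3.122, -0.0]
contact_force: [-2.0, -1.0, 4.0]
grip_width: 0.0113
gripper_force: 59.7
```

Call:
apply_moves:
  rows:
    - [0,0,0,0,0,0.09]
    - [0,0,0,0,0,0.18]
    - [0,0,0,0,0,0.27]
    - [0,0,0,0,0,0.36]
    - [0,0,0,0,0,0.45]

```text
clock: 10.28
tcp_pos: [0.5893, 0.1898, 0.1069]
orientation: [0.759, 3.047, 0.002]
contact_force: [-0.9, -0.6, 2.5]
grip_width: 0.0112
gripper_force: 59.2
```

Call:
apply_moves:
  rows:
    - [0,0,0,0,0,0.09]
    - [0,0,0,0,0,0.18]
    - [0,0,0,0,0,0.27]
    - [0,0,0,0,0,0.32]
    - [0,0,0,0,0,0.32]

```text
clock: 10.9
tcp_pos: [0.5893, 0.1899, 0.1068]
orientation: [1.486, 2.767, 0.002]
contact_force: [1.3, 1.0, 3.0]
grip_width: 0.011
gripper_force: 59.3
```

```bash
python3 -c "
from h import *
o=r.get_obs();print(o['moment'],o['contact_force'],o['grip_width'])
plan([.589,.1905,.107],192.7-70)"
```

```text
[ 0.07550962 -0.14282467 -0.00490265] [1.31473829 1.01733739 3.00462889] 0.010979103930096525
yaw 123.53 row [ 0.0027  0.0002 -0.0007] [0.0012 0.0003 0.0092]
```

Call:
apply_moves:
  rows:
    - [0,0,0,0,0,0.04]
    - [0,0,0,0,0,0.07]
    - [0,0,0,0,0,0.07]

```text
clock: 11.28
tcp_pos: [0.5895, 0.1899, 0.1068]
orientation: [1.633, 2.682, 0.003]
contact_force: [1.2, 0.1, 3.8]
grip_width: 0.0115
gripper_force: 59.6
```

```bash
python3 -c "
from h import *
o=r.get_obs();print(o['moment'],o['contact_force'],o['grip_width'])
plan([.589,.1905,.107],192.7)
f=r.grab_frame('wrist'); save(f,'w4')
f=r.grab_frame('scene'); save(f,'s4')
i=cv2.imread('pics/s4.png'); j=cv2.imread('pics/w4.png')
k=cv2.resize(i[190:290,430:530],(400,400),interpolation=cv2.INTER_CUBIC)
cv2.imwrite('pics/c4.png',np.hstack([k,cv2.resize(j[200:460,190:450],(400,400))]))"
```

```text
[ 0.12934792 -0.3820426   0.45960065] [1.19572794 0.06508462 3.76190739] 0.01147056866408579
yaw 117.33 row [ 0.0031 -0.0008 -0.0008] [ 0.0011  0.0011 -0.8374]
```

View pics/c4.png

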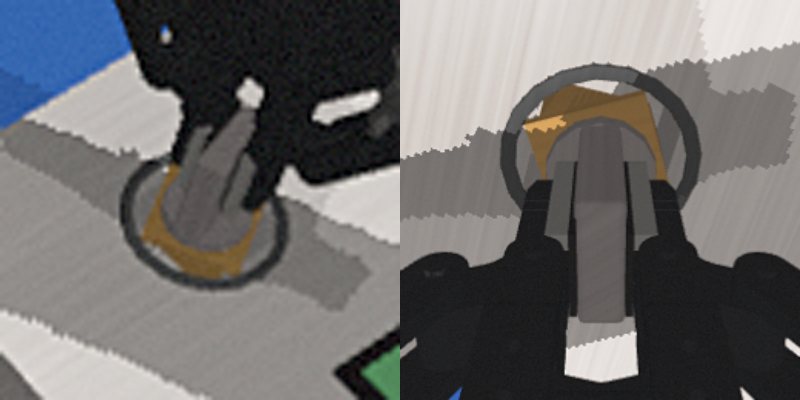

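The barrel has turned with the key, the collar sits flush, and the 0.46 N m moment shows it is at the stop. Turning back.

Call:
apply_moves:
  rows:
    - [0,0,0,0,0,-0.09]
    - [0,0,0,0,0,-0.18]
    - [0,0,0,0,0,-0.27]
    - [0,0,0,0,0,-0.36]
    - [0,0,0,0,0,-0.45]

```text
clock: 12.0
tcp_pos: [0.5889, 0.1891, 0.1068]
orientation: [0.601, 3.083, 0.0]
contact_force: [-0.4, -1.2, 7.5]
grip_width: 0.0113
gripper_force: 60.0
```

Call:
apply_moves:
  rows:
    - [0,0,0,0,0,-0.1]
    - [0,0,0,0,0,-0.2]
    - [0,0,0,0,0,-0.3]
    - [0,0,0,0,0,-0.4]
    - [0,0,0,0,0,-0.47]

```text
clock: 12.62
tcp_pos: [0.5893, 0.1888, 0.1068]
orientation: [-0.55, 3.092, -0.0]
contact_force: [0.6, -0.5, 7.4]
grip_width: 0.011
gripper_force: 60.1
```

Call:
apply_moves:
  rows:
    - [0,0,0,0,0,-0.02]
    - [0,0,0,0,0,-0.04]

```text
clock: 12.88
tcp_pos: [0.5895, 0.1887, 0.1068]
orientation: [-0.642, 3.074, -0.001]
contact_force: [1.0, -1.8, 8.2]
grip_width: 0.0109
gripper_force: 60.0
```

```bash
python3 -c "
from h import *
o=r.get_obs();print(o['moment'],o['contact_force'],o['grip_width'])
plan([.589,.1898,.107],192.7)"
```

```text
[-0.21708928 -0.20458838 -0.11252033] [ 1.04279321 -1.75496393  8.16728513] 0.010918769513460587
yaw -156.4 row [-0.      0.0048 -0.0007] [-0.0004  0.0007  0.1212]
```

Call:
apply_moves:
  rows:
    - [0,0,0,0,0,-0.02]
    - [0,0,0,0,0,-0.02]

```text
clock: 13.12
tcp_pos: [0.5895, 0.1887, 0.1068]
orientation: [-0.689, 3.064, -0.001]
contact_force: [0.6, -1.1, 8.1]
grip_width: 0.0116
gripper_force: 60.0
```

```bash
python3 -c "
from h import *
o=r.get_obs();print(o['moment'],o['contact_force'],o['grip_width'])
plan([.589,.1893,.107],193)"
```

```text
[-0.22835401 -0.21132104 -0.1364244 ] [ 0.59005398 -1.1290933   8.11167013] 0.011569286353274946
yaw -154.66 row [ 0.0007  0.003  -0.0008] [-0.0003  0.0006  0.1371]
```

Call:
apply_moves:
  rows:
    - [0,0,0,0,0,0.07]
    - [0,0,0,0,0,0.137]
    - [0,0,0,0,0,0.137]

```text
clock: 13.5
tcp_pos: [0.5893, 0.189, 0.1068]
orientation: [-0.355, 3.12, -0.0]
contact_force: [0.4, -0.4, 6.9]
grip_width: 0.0112
gripper_force: 59.9
```

Call:
apply_moves:
  rows:
    - [0,0,-0.03,0,0,0]
    - [0,0,-0.08,0,0,0]
    - [0,0,-0.14,0,0,0]
    - [0,0,-0.3,0,0,0]
    - [0,0,-0.46,0,0,0]

```text
clock: 14.12
tcp_pos: [0.5884, 0.1892, 0.2228]
orientation: [0.357, -3.121, -0.0]
contact_force: [0.7, 0.6, -0.8]
grip_width: 0.0107
gripper_force: 58.6
```

```bash
python3 -c "
from h import *
o=r.get_obs();print(o['moment'],o['contact_force'],o['grip_width'])
plan([.504,-.2602,.22],164.3)
f=r.grab_frame('top'); save(f,'t5'); i=cv2.imread('pics/t5.png')
f=r.grab_frame('scene'); save(f,'s5'); j=cv2.imread('pics/s5.png')
f=r.grab_frame('wrist'); save(f,'w5'); k=cv2.imread('pics/w5.png')
l=r.landmark_of(f,'key'); o=r.get_obs()
M=R.from_rotvec(o['orientation'])
print([(q['conf'],M.inv().apply(toworld(f,q['point'],o['tcp_pos'][2]-.0178)-o['tcp_pos']).round(4)) for q in l[:1]])
cv2.imwrite('pics/c5.png',np.hstack([cv2.resize(j[170:290,420:540],(400,400),interpolation=cv2.INTER_CUBIC),cv2.resize(k[200:460,190:450],(400,400))]))"
```

```text
[ 0.03675443 -0.11858767  0.01396096] [ 0.71098902  0.63140312 -0.79586178] 0.010711659244533071
yaw -166.95 row [ 0.7346 -1.6748  0.0113] [-0.000e+00 -3.000e-04  3.195e-01]
[(0.89, array([-0.0064,  0.002 ,  0.0178]))]
```

View pics/c5.png

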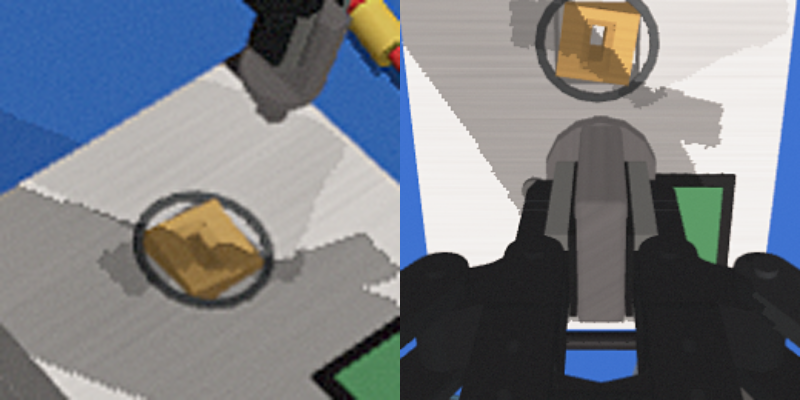

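```bash
cat > bar.py <<'E'
from h import *
f=r.grab_frame('wrist'); img=cv2.cvtColor(f['pixels'],cv2.COLOR_RGB2BGR)
c=topix(f,[.5893,.1902,.089])[0].astype(int); print(c)
g=cv2.cvtColor(img,cv2.COLOR_BGR2HSV); m=cv2.inRange(g,(10,90,60),(28,255,255))
k=np.zeros_like(m); cv2.circle(k,tuple(map(int,c)),48,255,-1); m&=k
box=cv2.minAreaRect(cv2.findNonZero(m)); print(box)
P=np.array([toworld(f,q,.089) for q in cv2.boxPoints(box)]); print(P.mean(0).round(4))
for i in range(4):
    d=P[(i+1)%4]-P[i]; print(np.degrees(np.arctan2(d[1],d[0])).round(1),np.linalg.norm(d).round(4))
plan([.589,.1892,.2228],193)
E
python3 bar.py
```

```text
[320 235]
((320.4499816894531, 230.84999084472656), (50.06315994262695, 54.44722366333008), 8.130102157592773)
[0.5862 0.1892 0.089 ]
-176.0 0.0434
94.7 0.0376
6.4 0.0437
-85.7 0.0395
yaw -166.97 row [-0.0026  0.0006 -0.0068] [-0.0003 -0.0002  0.0003]
```

The barrel sits about 7° off home, dragged by collar friction as I centred the key under pressure. I'll reinsert, turn it home without pressing, and then withdraw.

Call:
apply_moves:
  rows:
    - [-0.002,0,0.15,0,0,0.075]
    - [-0.002,0,0.28,0,0,0.075]
    - [-0.002,0,0.34,0,0,0.075]
    - [-0.002,0,0.38,0,0,0.075]
    - [-0.002,0,0.4,0,0,0.075]

```text
clock: 15.0
tcp_pos: [0.5894, 0.1895, 0.121]
orientation: [-0.172, 3.137, 0.0]
contact_force: [-0.9, -0.6, -0.9]
grip_width: 0.011
gripper_force: 58.7
```

```bash
python3 -c "
from h import *
o=r.get_obs();print(o['moment'],o['contact_force'],o['tcp_pos'])
plan([.589,.1893,.1082],186)"
```

```text
[ 0.02588577  0.02338806 -0.03667796] [-0.94725831 -0.61982098 -0.94059998] [0.58936874 0.18953583 0.12101856]
yaw -173.71 row [ 0.0016 -0.0008  0.0513] [0.0002 0.0001 0.0032]
```

Entered freely. Go on, then turn counter-clockwise.

Call:
apply_moves:
  rows:
    - [0,0,0.02,0,0,0]
    - [0,0,0.04,0,0,0]
    - [0,0,0.05,0,0,0]
    - [0,0,0.05,0,0,0]

```text
clock: 15.5
tcp_pos: [0.5891, 0.1893, 0.1085]
orientation: [0.172, -3.137, 0.0]
contact_force: [0.0, -1.1, -0.7]
grip_width: 0.0111
gripper_force: 58.7
```

Call:
apply_moves:
  rows:
    - [0,0,0,0,0,-0.06]
    - [0,0,0,0,0,-0.12]
    - [0,0,0,0,0,-0.18]
    - [0,0,0,0,0,-0.22]
    - [0,0,0,0,0,-0.22]

```text
clock: 16.12
tcp_pos: [0.5897, 0.1887, 0.1088]
orientation: [-0.706, 3.061, -0.001]
contact_force: [1.0, -1.8, 0.3]
grip_width: 0.0108
gripper_force: 58.8
```

```bash
python3 -c "
from h import *
o=r.get_obs();print(o['moment'],o['contact_force'],o['tcp_pos'])
plan([.589,.1893,.1082],193)"
```

```text
[-0.35487283 -0.2314583  -0.2562626 ] [ 0.95619924 -1.8329843   0.3461952 ] [0.5897439  0.18873822 0.10878941]
yaw -154.02 row [0.0017 0.0033 0.0024] [-0.0003  0.0004  0.1442]
```

Call:
apply_moves:
  rows:
    - [0,0,-0.012,0,0,0.05]
    - [0,0,-0.012,0,0,0.1]
    - [0,0,-0.012,0,0,0.144]
    - [0,0,-0.012,0,0,0.144]

```text
clock: 16.62
tcp_pos: [0.5891, 0.1897, 0.1118]
orientation: [-0.359, 3.121, -0.0]
contact_force: [0.5, -0.1, -1.0]
grip_width: 0.0112
gripper_force: 59.7
```

Call:
apply_moves:
  rows:
    - [0,0,-0.03,0,0,0]
    - [0,0,-0.08,0,0,0]
    - [0,0,-0.14,0,0,0]
    - [0,0,-0.3,0,0,0]
    - [0,0,-0.45,0,0,0]

```text
clock: 17.25
tcp_pos: [0.5892, 0.1895, 0.2263]
orientation: [-0.359, 3.12, 0.001]
contact_force: [-0.0, -0.3, -0.9]
grip_width: 0.0111
gripper_force: 59.7
```

```bash
python3 bar.py; python3 -c "
from h import *
plan([.504,-.2602,.22],164.3)"
```

```text
[320 233]
((319.4999694824219, 230.5), (48.99999237060547, 50.99999237060547), -0.0)
[0.5872 0.189  0.089 ]
-168.1 0.0414
103.1 0.0373
14.3 0.0414
-76.9 0.0391
yaw -166.86 row [ 0.0117 -0.0055  0.0363] [0.0008 0.0054 0.0015]
yaw -166.86 row [ 0.7515 -1.6788  0.0391] [0.0021 0.0051 0.3204]
```

Call:
apply_moves:
  rows:
    - [0.37,-0.84,0.02,0,0,0.16]
    - [0.37,-0.84,0.02,0,0,0.16]
    - [0.37,-0.84,0.02,0,0,0.16]
    - [0.37,-0.84,0.02,0,0,0.16]
    - [0.37,-0.84,0.02,0,0,0.16]

```text
clock: 17.92
tcp_pos: [0.5463, -0.0409, 0.2195]
orientation: [0.046, 3.141, -0.004]
contact_force: [0.3, 0.8, -0.6]
grip_width: 0.011
gripper_force: 59.8
```

```bash
python3 -c "
from h import *
plan([.504,-.2602,.20],164.3)"
```

```text
yaw 178.32 row [ 0.1433 -0.8816  0.08  ] [-0.0015  0.0002  0.1558]
```

Call:
apply_moves:
  rows:
    - [0.143,-0.88,0.02,0,0,0.155]
    - [0.143,-0.88,0.02,0,0,0.155]
    - [0.143,-0.88,0.02,0,0,0.155]
    - [0.143,-0.88,0.08,0,0,0.155]
    - [0.143,-0.88,0.08,0,0,0.155]

```text
clock: 18.55
tcp_pos: [0.5049, -0.2578, 0.1983]
orientation: [-0.423, -3.111, 0.0]
contact_force: [0.3, -0.1, -1.1]
grip_width: 0.0113
gripper_force: 59.7
```

Call:
apply_moves:
  rows:
    - [0,0,0,0,0,0]
    - [0,0,0,0,0,0]

```text
clock: 18.8
tcp_pos: [0.5073, -0.2533, 0.1999]
orientation: [0.411, 3.113, 0.001]
contact_force: [-0.2, -0.5, -0.6]
grip_width: 0.0114
gripper_force: 59.7
```

```bash
python3 -c "
from h import *
plan([.504,-.2602,.1],164.3); print(r.get_obs()['tcp_pos'])"
```

```text
yaw 164.96 row [ 0.006  -0.0305  0.3995] [0.0004 0.0009 0.0073]
[ 0.50727278 -0.25325451  0.19987099]
```

Call:
apply_moves:
  rows:
    - [0.006,-0.03,0.1,0,0,0.007]
    - [0.006,-0.03,0.25,0,0,0.007]
    - [0.006,-0.03,0.4,0,0,0.007]
    - [0.006,-0.03,0.4,0,0,0.007]
    - [0.006,-0.03,0.4,0,0,0.007]

```text
clock: 19.42
tcp_pos: [0.5041, -0.2616, 0.1006]
orientation: [0.431, 3.11, -0.0]
contact_force: [0.5, 0.6, -0.6]
grip_width: 0.0111
gripper_force: 59.7
```

```bash
python3 -c "
from h import *
plan([.504,-.2602,.0605],164.3); print(r.get_obs()['tcp_pos'])"
```

```text
yaw 164.22 row [0.0022 0.0053 0.1605] [ 0.0001  0.0013 -0.0009]
[ 0.50409075 -0.26159577  0.10062599]
```

Call:
apply_moves:
  rows:
    - [0.001,0.004,0.04,0,0,0]
    - [0.001,0.004,0.08,0,0,0]
    - [0.001,0.004,0.12,0,0,0]
    - [0.001,0.004,0.155,0,0,0]
    - [0.001,0.004,0.155,0,0,0]

```text
clock: 20.05
tcp_pos: [0.5028, -0.2611, 0.06]
orientation: [-0.433, -3.111, -0.0]
contact_force: [-0.2, 0.6, -0.2]
grip_width: 0.0111
gripper_force: 60.0
```

Call:
apply_moves:
  rows:
    - [0,0,0.008,0,0,0]
    - [0,0,0.008,0,0,0]

```text
clock: 20.3
tcp_pos: [0.5028, -0.2611, 0.0598]
orientation: [-0.433, -3.111, 0.002]
contact_force: [-6.5, 2.1, 18.3]
grip_width: 0.0112
gripper_force: 62.6
```

Seated at the original height. Relax, open, rise.

Call:
apply_moves:
  rows:
    - [0,0,-0.006,0,0,0]
    - [0,0,-0.006,0,0,0]

```text
clock: 20.55
tcp_pos: [0.5028, -0.2612, 0.0598]
orientation: [0.434, 3.111, -0.0]
contact_force: [-1.1, 0.5, 4.1]
grip_width: 0.0113
gripper_force: 60.5
```

Call:
apply_moves:
  rows:
    - [0,0,0,0,0,0]
    - [0,0,0,0,0,0]
    - [0,0,0,0,0,0]
    - [0,0,0,0,0,0]
    - [0,0,0,0,0,0]
  claw: 1

```text
clock: 21.18
tcp_pos: [0.5027, -0.2611, 0.0598]
orientation: [-0.433, -3.112, -0.0]
contact_force: [-0.5, -0.0, -0.0]
grip_width: 0.0854
gripper_force: 0.0
```

Call:
apply_moves:
  rows:
    - [0,0,-0.05,0,0,0]
    - [0,0,-0.2,0,0,0]
    - [0,0,-0.4,0,0,0]
    - [0,0,-0.64,0,0,0]
    - [0,0,-0.64,0,0,0]

```text
clock: 21.8
tcp_pos: [0.506, -0.2618, 0.2259]
orientation: [0.432, 3.102, -0.005]
contact_force: [-0.0, -0.4, -1.3]
grip_width: 0.0852
gripper_force: 0.0
```

```bash
python3 look.py w6; python3 -c "
import cv2
i=cv2.imread('pics/w6.png');cv2.imwrite('pics/w6c.png',cv2.resize(i[100:340,200:600],(0,0),fx=2,fy=2))"
```

```text
eye [ 0.42329541 -0.23812632  0.36777032]
key 0.93 [321.2 218.3] [ 0.5074 -0.2618  0.042 ]
 rect [304.3, 197.2, 32.9, 53.7] 0.69 ((320.0, 222.5), (53.0, 36.0), 90.0)
yaw 164.15 row [0. 0. 0.] [ 0.0003 -0.0016 -0.0095]
[ 0.50173153 -0.26084579  0.21854572] [ 0.86523684  0.37936586 -0.62535265  1.8002451   0.25281032  1.04542558
  1.43914604]
```

View pics/w6c.png

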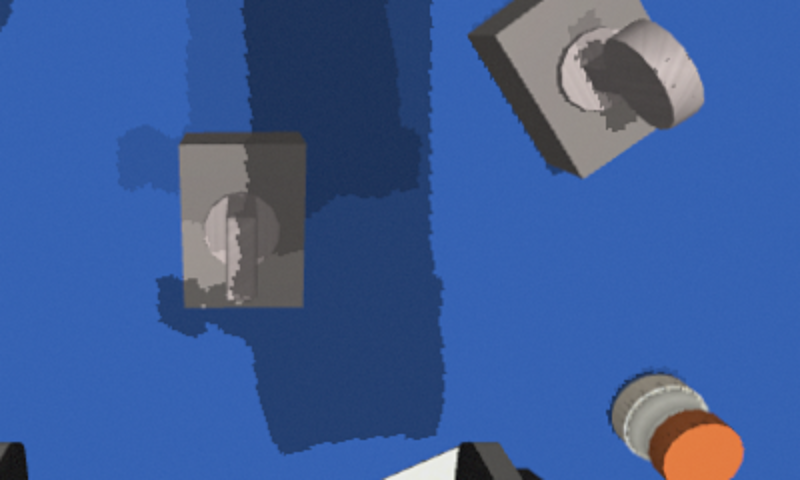

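The key stands upright and seated, with its collar flat on the block (crop about 242,230). The round-headed key is undisturbed (about 595,70), and the gripper is clear of everything.

```bash
python3 -c "
from h import *
print(r.hand_in())"
```

```text
the job is handed in; nothing more can be done
None
```

I reset the analyser with the flat-headed key, stood the key back in its stand within about 3 mm of its start, and handed the job in at about 22 s; no verdict came back. My first turn back left the barrel about 7° off home, so I put the key in again and turned it fully home. The round-headed key was not disturbed.

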